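Move the spice tins to the door rack in reverse order

ROBOT

A 7-joint arm with a two-finger parallel gripper is mounted at the origin on the work surface. World frame = base frame: x ahead of the robot, y to its left, z up, the work surface at z = 0. Lengths are in m, angles in rad, forces in N, time in s.
With the tool pointing down it reaches from about 0.425 to 0.95 m from the base axis. Payload 4.7 kg.
Tool frame: the origin (TCP) lies on the centre line of the jaws, within the pads' length; the fingertips stand robot.nose_length ahead of it and the grasp point (between the pads) lies 8 mm behind it (robot.nose_length is the distance from the TCP to the fingertips, in m); z points along the fingers, x is the direction in which the jaws open and shut, and the axes are right-handed (so a half turn about z gives the same grasp; the last joint's range is limited). The gripper opens to 85 mm and grips with 20 to 120 N. Pads are 22 mm wide; open, the fingers measure 114 mm over their backs; the gripper's body (76 mm by 85 mm) begins 54 mm behind the grasp point. The pads swing forward as they close: fully open they stand 13 mm farther back than shut.
Start: joints at [1.167, 0.469, -0.049, 1.532, 0.024, 1.141, -0.082], TCP at [0.247, -0.628, 0.242] pointing down, gripper open.
Joint ranges: [-2.59, 2.59], [-0.33, 1.99], [-1.39, 1.29], [0.1, 2.45], [-1.04, 4.18], [0.21, 1.99], [-2.66, 2.66]. Speed limits (rad/s): [2.57, 2.57, 3.14, 3.14, 3.14, 3.14, 3.14].

INTERFACE

Orientations are given as [roll, pitch, yaw] about the fixed x, y, z axes, in that order (R = Rz(yaw) Ry(pitch) Rx(roll)).
In Python, from plant import robot gives the robot as it stands. Calls block until the motion is done:
- robot.goto(position, orientation): joint-space move of the TCP to a pose.
- robot.move_straight(position, vel=0.15, attitude=None, contact_N=None): straight line of the TCP; attitude=None keeps the orientation; vel is the mean speed in m/s. With contact_N (N) it stops when the force on the tool has changed by that much, and returns True; else False.
- robot.move_joints(angles): joint-space move.
- robot.grip(opening, strength=None): opening from 0.0 (shut) to 1.0 (fully open); strength is the grip in N (None keeps the last); returns when the fingers have stopped.
- robot.sleep(seconds).
- robot.inverse_kinematics(position, orientation): joint angles nearest the present ones, or None.
- robot.sense(): the state.
- robot.grab_frame(name): name is "scene" or "top" or "wrist"; returns a dict with "image" (420x560x3 uint8, red, green, blue), "range_z" (420x560 float32, m along the optical axis (not along the pixel's ray), 0 where there is no reading), "fx", "fy", "cx", "cy" (pixels), "R" (3x3) and "t" (3): a world point X has camera coordinates R X + t. Camera axes: x right, y down, z forward; pixel columns grow to the right and rows downward; lengths in m; the calibration is good to about 2 mm. A picture is of the moment at which its call begins.
A pose or a line that the arm cannot do raises robot.IKError and nothing moves.
- robot.close_job(): hands the job in, once; it reports no verdict.
The state is a dict: "t": time; "joint_pos": joint angles; "joint_velocities": joint speeds; "effort": joint torques, N m; "tcp_pos": TCP position; "tcp_rot": TCP orientation; "wrist_force": force on the tool from outside, world axes, zero at the start; "torque": the same for the moment, N m; "opening": opening from 0.0 (shut) to 1.0 (fully open).
Only numpy, scipy, OpenCV 4.12 (cv2) and the standard library are available. Lean on these libraries where they do the work, as an engineer would, in place of code of your own. Each camera call takes 0.05 s, during which the arm holds its last target.

TASK

The wooden rack is going on the inside of the cupboard door, where the row is seen the other way round: move all four tins from the steel strip to the wooden rack in reverse order, so that the leftmost tin on the strip ends in the rightmost bay, and so on to the rightmost tin in the leftmost bay (left and right as the robot sees them). Keep the tins upright, set each one down without dropping it, and leave it standing in the middle of its own bay.

Things in the scene. Friction and masses are not known exactly. Their poses are not given: they have to be found in the camera images.
- steel_strip: Start rack: bare steel strip lying flat, fixed, 84 x 300 x 12 mm (x, y, z), turned up to 0.3 rad. Origin: centre of its underside, on the table; x away from the robot, y along the row, to the left. Places at y = 111, 37, -37, -111 mm, x = 0, each with a 4 mm pad and a tin. Kitchenware up to 60 mm tall lies 70 mm or more from either rack's centre line.
- door_rack: Empty wooden rack, fixed: flat brown board 84 x 300 x 12 mm (x, y, z), turned up to 0.3 rad. Five dark dividers along x, 3 mm thick, 8 mm high, part four bays 71 mm wide, open to front and back; bay centres at y = 111, 37, -37, -111 mm, x = 0, floor 12 mm above the origin. Origin: centre of its underside, on the table; x away from the robot, y along the row, to the left.
- tin_squat: Round metal tin with a clear lid, the widest and lowest: 54 mm across and 42 mm tall with the lid (one straight cylinder), about 110 g. Origin: centre of its underside; z up. Stands on its pad in one of the strip's four places; which one varies.
- tin_tall: Round metal tin with a clear lid, the tallest, slim: 42 mm across and 64 mm tall with the lid (one straight cylinder), about 100 g. Origin: centre of its underside; z up. Stands on its pad in one of the strip's four places; which one varies.
- tin_middle: Round metal tin with a clear lid, second widest and second tallest: 50 mm across and 54 mm tall with the lid (one straight cylinder), about 120 g. Origin: centre of its underside; z up. Stands on its pad in one of the strip's four places; which one varies.
- tin_small: Round metal tin with a clear lid, the narrowest and small: 40 mm across and 44 mm tall with the lid (one straight cylinder), about 70 g. Origin: centre of its underside; z up. Stands on its pad in one of the strip's four places; which one varies.
- pad_squat: Thin black rubber pad, 64 mm across, 4 mm thick, fixed on the steel strip under the squat tin, seen as a dark rim about it; it stays and so marks where that tin stood at the start. Origin: centre of its underside, on top of the strip (12 mm up); axes as the strip's.
- pad_tall: Thin black rubber pad, 52 mm across, 4 mm thick, fixed on the steel strip under the tall tin, seen as a dark rim about it; it stays and so marks where that tin stood at the start. Origin: centre of its underside, on top of the strip (12 mm up); axes as the strip's.
- pad_middle: Thin black rubber pad, 60 mm across, 4 mm thick, fixed on the steel strip under the middle tin, seen as a dark rim about it; it stays and so marks where that tin stood at the start. Origin: centre of its underside, on top of the strip (12 mm up); axes as the strip's.
- pad_small: Thin black rubber pad, 50 mm across, 4 mm thick, fixed on the steel strip under the small tin, seen as a dark rim about it; it stays and so marks where that tin stood at the start. Origin: centre of its underside, on top of the strip (12 mm up); axes as the strip's.
Things that resemble listed ones, but are neither listed nor needed, are in the scene too. What is shaped like the tin_tall but pink or yellow is not meant.

How it is judged:
At the end, for the whole second after the job is handed in: Each tin stands upright (within 0.1 rad) and at rest on the floor of the bay that mirrors its place on the strip (strip place 1 to bay 4, 2 to 3, 3 to 2, 4 to 1, from the left), its centre within 12 mm of the bay's centre along and across the rack (((y of pad_squat in the frame of steel_strip between 0.081 and 0.141 m and y of tin_squat in the frame of door_rack between -0.123 and -0.099 m) or (y of pad_squat in the frame of steel_strip between 0.007 and 0.067 m and y of tin_squat in the frame of door_rack between -0.049 and -0.025 m) or (y of pad_squat in the frame of steel_strip between -0.067 and -0.007 m and y of tin_squat in the frame of door_rack between 0.025 and 0.049 m) or (y of pad_squat in the frame of steel_strip between -0.141 and -0.081 m and y of tin_squat in the frame of door_rack between 0.099 and 0.123 m)) and x of tin_squat in the frame of door_rack between -0.012 and 0.012 m and z of tin_squat in the frame of door_rack between 0.008 and 0.016 m and angle between each of tin_squat, tin_tall, tin_middle, tin_small's own z axis and vertical below 0.1 rad and linear speed of each of tin_squat, tin_tall, tin_middle, tin_small below 0.02 m/s and ((y of pad_tall in the frame of steel_strip between 0.081 and 0.141 m and y of tin_tall in the frame of door_rack between -0.123 and -0.099 m) or (y of pad_tall in the frame of steel_strip between 0.007 and 0.067 m and y of tin_tall in the frame of door_rack between -0.049 and -0.025 m) or (y of pad_tall in the frame of steel_strip between -0.067 and -0.007 m and y of tin_tall in the frame of door_rack between 0.025 and 0.049 m) or (y of pad_tall in the frame of steel_strip between -0.141 and -0.081 m and y of tin_tall in the frame of door_rack between 0.099 and 0.123 m)) and x of tin_tall in the frame of door_rack between -0.012 and 0.012 m and z of tin_tall in the frame of door_rack between 0.008 and 0.016 m and ((y of pad_middle in the frame of steel_strip between 0.081 and 0.141 m and y of tin_middle in the frame of door_rack between -0.123 and -0.099 m) or (y of pad_middle in the frame of steel_strip between 0.007 and 0.067 m and y of tin_middle in the frame of door_rack between -0.049 and -0.025 m) or (y of pad_middle in the frame of steel_strip between -0.067 and -0.007 m and y of tin_middle in the frame of door_rack between 0.025 and 0.049 m) or (y of pad_middle in the frame of steel_strip between -0.141 and -0.081 m and y of tin_middle in the frame of door_rack between 0.099 and 0.123 m)) and x of tin_middle in the frame of door_rack between -0.012 and 0.012 m and z of tin_middle in the frame of door_rack between 0.008 and 0.016 m and ((y of pad_small in the frame of steel_strip between 0.081 and 0.141 m and y of tin_small in the frame of door_rack between -0.123 and -0.099 m) or (y of pad_small in the frame of steel_strip between 0.007 and 0.067 m and y of tin_small in the frame of door_rack between -0.049 and -0.025 m) or (y of pad_small in the frame of steel_strip between -0.067 and -0.007 m and y of tin_small in the frame of door_rack between 0.025 and 0.049 m) or (y of pad_small in the frame of steel_strip between -0.141 and -0.081 m and y of tin_small in the frame of door_rack between 0.099 and 0.123 m)) and x of tin_small in the frame of door_rack between -0.012 and 0.012 m and z of tin_small in the frame of door_rack between 0.008 and 0.016 m); the robot touches nothing.
It fails at once if a tin is tipped over (more than 35 degrees) (angle between any of tin_squat, tin_tall, tin_middle, tin_small's own z axis and vertical above 0.61 rad).
It fails at once if a tin is dropped into the rack (over 0.5 m/s within 12 mm of the bay floor) ((z of tin_squat in the frame of door_rack below 0.024 m and x of tin_squat in the frame of door_rack between -0.05 and 0.05 m and y of tin_squat in the frame of door_rack between -0.16 and 0.16 m and linear speed of tin_squat above 0.5 m/s) or (z of tin_tall in the frame of door_rack below 0.024 m and x of tin_tall in the frame of door_rack between -0.05 and 0.05 m and y of tin_tall in the frame of door_rack between -0.16 and 0.16 m and linear speed of tin_tall above 0.5 m/s) or (z of tin_middle in the frame of door_rack below 0.024 m and x of tin_middle in the frame of door_rack between -0.05 and 0.05 m and y of tin_middle in the frame of door_rack between -0.16 and 0.16 m and linear speed of tin_middle above 0.5 m/s) or (z of tin_small in the frame of door_rack below 0.024 m and x of tin_small in the frame of door_rack between -0.05 and 0.05 m and y of tin_small in the frame of door_rack between -0.16 and 0.16 m and linear speed of tin_small above 0.5 m/s)).
It also fails if it takes over 115 s, if anything falls off the work surface, if the arm or the gripper's body presses on something with over 40 N, if the wrist force passes 120 N, or if a joint passes its speed limit or range.

## Working session

There is one attempt and no reset: what is moved stays moved. The work goes in short steps, each a Python script; the robot and the scene stay as the last script left them, time stands still between calls to the robot, and variables do not carry over. Pictures are saved under pics/ and viewed, and the job is handed in when it is done.

```bash
ls; mkdir -p pics; python3 - <<'E'
from plant import robot
import cv2,numpy as np,pickle
print(robot.sense(), robot.nose_length)
for n in ("scene","top","wrist"):
    f=robot.grab_frame(n); pickle.dump(f,open(f"{n}0.pkl","wb"))
    cv2.imwrite(f"pics/{n}0.png",cv2.cvtColor(f["image"],cv2.COLOR_RGB2BGR)); print(n,f["fx"],f["R"],f["t"])
E
```

```text
pics
{'t': 0.0, 'joint_pos': array([ 1.16711557,  0.46942876, -0.04860116,  1.53369977,  0.02412526,
        1.14098696, -0.08231923]), 'joint_velocities': array([ 1.24494680e-04, -1.43836054e-03, -1.39972220e-03,  8.61414666e-04,
       -7.72886225e-04, -6.13547625e-04,  5.18005264e-05]), 'effort': array([-4.50874290e-05, -5.10303891e+01, -4.68038837e-02, -2.37710595e+01,
        1.06900514e-02,  7.44193385e-03,  6.93392906e-06]), 'tcp_pos': array([ 0.24689815, -0.62762005,  0.2412675 ]), 'tcp_rot': array([ 3.14150139e+00,  1.93406398e-03, -1.19598704e+00]), 'wrist_force': array([ 0.33165566,  0.12376564, -0.0642666 ]), 'torque': array([ 0.00802286,  0.04291173, -0.02639382]), 'opening': 0.9993404166120228} 0.011
scene 502.5183767156078 [[-0.1661731   0.98607277 -0.00685479]
 [ 0.79563107  0.12996675 -0.59167546]
 [-0.58254417 -0.10377443 -0.80614711]] [ 0.08016571 -0.43502213  1.27779695]
top 516.9389470078166 [[ 1.13925939e-02 -9.99935033e-01  3.73141767e-04]
 [-9.93268782e-01 -1.13596594e-02 -1.15273958e-01]
 [ 1.15270707e-01  9.42639315e-04 -9.93333668e-01]] [4.92165568e-04 5.77433774e-01 1.19084661e+00]
wrist 290.49670348839874 [[ 0.36502908 -0.93099145 -0.00294756]
 [-0.89663299 -0.35240631  0.26806544]
 [-0.25060537 -0.0952088  -0.9633962 ]] [-0.67332812 -0.03405709  0.37953464]
```

View pics/top0.png

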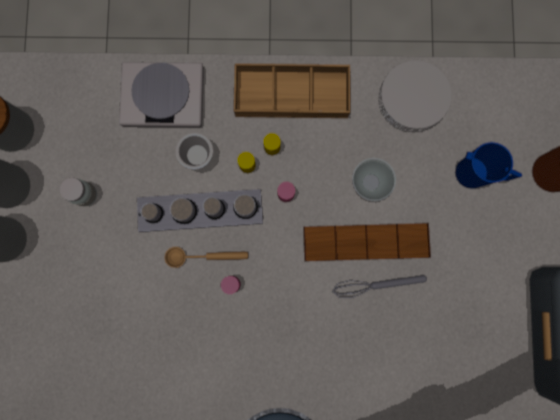

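View pics/scene0.png

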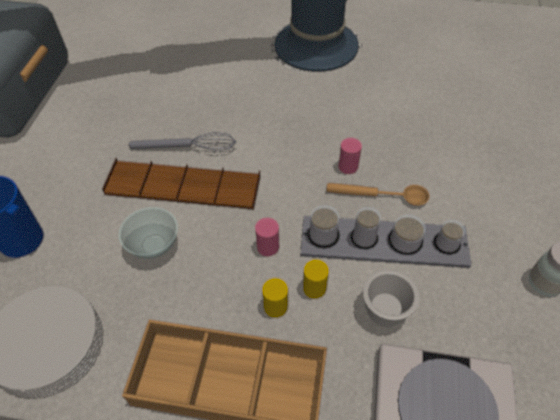

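The strip (tins at top-image pixels ≈(151,212), (183,210), (214,207), (246,205)) is on the left, and the rack (≈304–430, 224–261) on the right. Pink and yellow decoys, a bowl, a whisk and a spoon lie around them. Next I'll enlarge and measure.

```bash
python3 - <<'E'
import cv2,numpy as np,pickle
f=pickle.load(open("top0.pkl","rb"));im=cv2.cvtColor(f["image"],cv2.COLOR_RGB2BGR)
im=cv2.convertScaleAbs(im,alpha=1.5,beta=20)
cv2.imwrite("pics/c1.png",cv2.resize(im[180:240,125:275],None,fx=5.3,fy=5.3,interpolation=cv2.INTER_CUBIC))
cv2.imwrite("pics/c2.png",cv2.resize(im[210:270,293:443],None,fx=5.3,fy=5.3,interpolation=cv2.INTER_CUBIC))
z=f["range_z"]; print(f["cx"],f["cy"])
def w(u,v,d=None):
    d=z[v,u] if d is None else d
    c=np.array([(u-f["cx"])/f["fx"]*d,(v-f["cy"])/f["fy"]*d,d]); return (f["R"].T@(c-f["t"])).round(3)
for p in [(151,212),(183,210),(214,207),(246,205),(320,243),(545,330),(545,290),(286,190),(272,143),(246,161),(230,284),(374,180),(195,150),(176,257),(225,255),(400,283),(374,162),(374,196),(197,136)]: print(p,w(*p))
E
```

```text
278.6346991717592 207.91032470588414
(151, 212) [0.561 0.302 0.06 ]
(183, 210) [0.567 0.229 0.058]
(214, 207) [0.572 0.154 0.081]
(246, 205) [0.578 0.082 0.076]
(320, 243) [ 0.496 -0.093  0.013]
(545, 330) [ 0.309 -0.573  0.107]
(545, 290) [ 0.395 -0.581  0.099]
(286, 190) [ 0.616 -0.01   0.065]
(272, 143) [0.727 0.024 0.063]
(246, 161) [0.683 0.084 0.065]
(230, 284) [0.399 0.115 0.065]
(374, 180) [ 0.652 -0.224  0.007]
(195, 150) [0.72  0.213 0.013]
(176, 257) [ 0.46   0.253 -0.001]
(225, 255) [0.465 0.133 0.019]
(400, 283) [ 0.404 -0.28   0.021]
(374, 162) [ 0.691 -0.22   0.031]
(374, 196) [ 0.61  -0.221  0.025]
(197, 136) [0.743 0.201 0.059]
```

View pics/c1.png

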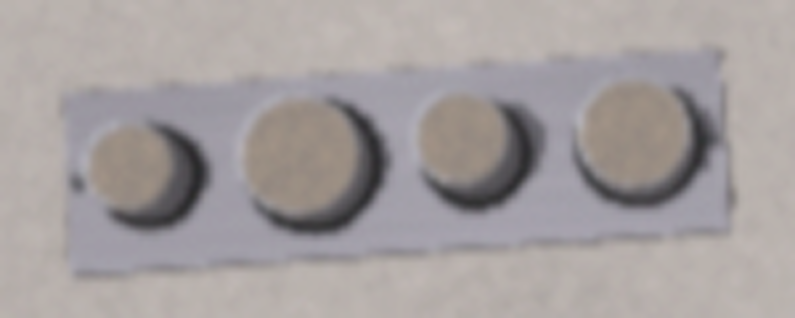

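View pics/c2.png

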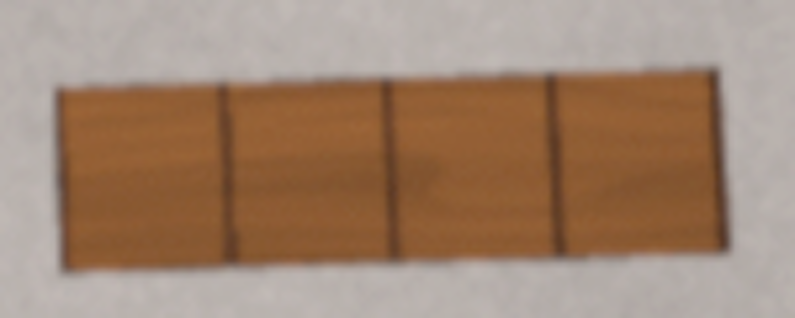

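Places from the left are small, squat, tall and middle, from the top heights and widths. The rack corners are crisp in the crop: (57,90), (716,70), (727,250) and (64,270). Next I'll compute poses.

```bash
cat > vis.py <<'E'
import numpy as np,cv2
def plane(f,u,v,h):
    r=f["R"].T@np.array([(u-f["cx"])/f["fx"],(v-f["cy"])/f["fy"],1.0]); o=-f["R"].T@f["t"]
    return (o+r*(h-o[2])/r[2])[:2]
def rect(P): # TL,TR,BR,BL world (image TL= far left)
    P=np.array(P); c=P.mean(0); y=(P[0]+P[3]-P[1]-P[2])/2; L=np.linalg.norm(y); x=(P[0]+P[1]-P[2]-P[3])/2
    return c,np.arctan2(-y[0],y[1]),L,np.linalg.norm(x)
E
python3 - <<'E'
import pickle; from vis import *
f=pickle.load(open("top0.pkl","rb")); s=5.3
cv=lambda p,ox,oy:((p[0]+.5)/s-.5+ox,(p[1]+.5)/s-.5+oy)
rk=[(57,90),(717,69),(728,251),(64,270)]
st=[(64,93),(718,49),(731,229),(74,274)]
print("rack",rect([plane(f,*cv(p,293,210),0.013) for p in rk]))
c,a,L,W=rect([plane(f,*cv(p,125,180),0.012) for p in st]);print("strip",c,a,L,W)
R=np.array([[np.cos(a),-np.sin(a)],[np.sin(a),np.cos(a)]])
for y,(u,v,ru),h,n in zip((.111,.037,-.037,-.111),[(129,167,43),(302,157,60),(463,138,46),(635,135,56)],(.060,.058,.080,.070),("small","squat","tall","middle")):
    P=plane(f,*cv((u,v),125,180),h);Q=plane(f,*cv((u+ru,v),125,180),h)
    print(n,P,"diam",2*np.linalg.norm(P-Q),"nominal",c+R@[0,y])
E
```

```text
rack (array([ 0.50109403, -0.20378027]), np.float64(0.041580930554211665), np.float64(0.29885715017562725), np.float64(0.08158900989937884))
strip [0.57274876 0.19762037] 0.0797216319805441 0.29821910000902174 0.0828121715705657
small [0.56342934 0.30715277] diam 0.03755359835848067 nominal [0.56390902 0.30826782]
squat [0.56890957 0.2321374 ] diam 0.05251331114150695 nominal [0.56980218 0.23450285]
tall [0.57547007 0.15902557] diam 0.03955030288275845 nominal [0.57569533 0.16073788]
middle [0.57882346 0.08578906] diam 0.048568436604072104 nominal [0.58158849 0.08697291]
```

```bash
cat > job.py <<'E'
from plant import robot
import numpy as np,cv2,pickle
from vis import *
PI=np.pi
RC,RA=np.array([.5011,-.2038]),.0416
SA=.0797
T={"small":((.5636,.3076),.042,-.111),"squat":((.5693,.2332),.040,-.037),"tall":((.5755,.1598),.046,.037),"middle":((.5800,.0863),.043,.111)}
# second: TCP z at grasp minus... tcp height when tin base at 0.016
def snap(n,name):
    f=robot.grab_frame(n); pickle.dump(f,open(name+".pkl","wb")); cv2.imwrite(f"pics/{name}.png",cv2.cvtColor(f["image"],cv2.COLOR_RGB2BGR)); return f
def say(m):
    s=robot.sense(); print(m,"t%.2f"%s["t"],s["tcp_pos"].round(4),"open %.3f"%s["opening"],"F",s["wrist_force"].round(1),flush=True)
def pick(n):
    (x,y),_,_=T[n]; hz=T[n][1]-.004
    robot.goto([x,y,.17],[PI,0,SA]); say("over")
    robot.move_straight([x,y,hz],vel=.12)
    robot.grip(0.0,40); say("gripped")
    robot.move_straight([x,y,.17],vel=.15); say("lifted")
def target(n):
    c,s=np.cos(RA),np.sin(RA); return RC+np.array([[c,-s],[s,c]])@[0,T[n][2]]
def place(n,corr=(0,0)):
    x,y=target(n)+np.array(corr); z=T[n][1]-.008
    robot.goto([x,y,.17],[PI,0,RA]); say("above bay")
    robot.move_straight([x,y,z+.012],vel=.12)
    print("contact",robot.move_straight([x,y,z-.004],vel=.02,contact_N=4)); say("down")
    robot.grip(1.0); 
    robot.move_straight([x,y,.17],vel=.15); say("up")
E
python3 - <<'E'
from job import *
pick("small"); snap("scene","s1")
E
```

```text
over t3.60 [0.5642 0.3068 0.1699] open 0.993 F [-0.2  0.1 -0. ]
gripped t5.34 [0.5639 0.3078 0.0386] open 0.453 F [ 0.6 -0.6  4. ]
lifted t6.38 [0.5633 0.3069 0.1688] open 0.456 F [ 1.2  0.4 -0.7]
```

View pics/s1.png

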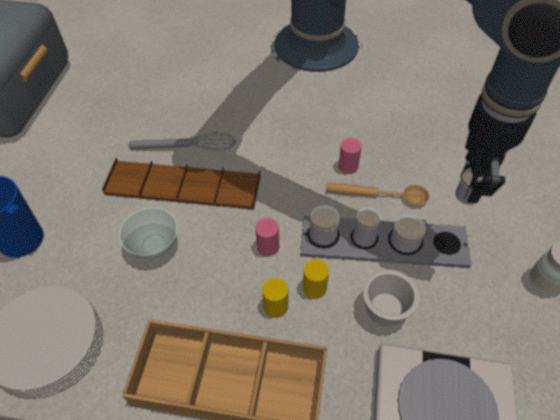

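The picture shows the small tin held at (470,183) with only its pad left at (447,243). The opening of about 39 mm fits a 40 mm tin.

```bash
python3 - <<'E'
from job import *
place("small")
(x,y),_,_=T["squat"]; robot.goto([x,y,.17],[PI,0,SA]); say("next")
f=snap("top","t1"); im=cv2.convertScaleAbs(cv2.imread("pics/t1.png"),alpha=1.5,beta=20)
cv2.imwrite("pics/c3.png",cv2.resize(im[205:275,293:443],None,fx=5.3,fy=5.3,interpolation=cv2.INTER_CUBIC))
E
```

```text
above bay t8.66 [ 0.5064 -0.3134  0.1702] open 0.458 F [-1.1 -0.4 -0.8]
contact True
down t10.43 [ 0.5056 -0.3148  0.0346] open 0.453 F [-0.7  0.3  3.9]
up t12.02 [ 0.505  -0.3147  0.1689] open 1.000 F [-1.3 -0.5 -0.2]
next t14.01 [0.57   0.2317 0.1697] open 1.003 F [-0.8 -0.6  0.1]
```

View pics/c3.png

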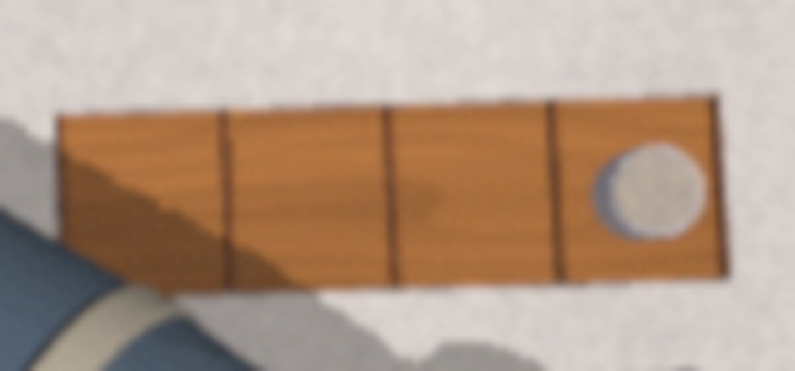

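The small tin stands in the rightmost bay, its top at crop (657,191). I'll check its offset there.

```bash
cat > off.py <<'E'
from vis import *
def off(f,u,v,h,oy,s=5.3,ox=293):
    P=plane(f,(u+.5)/s-.5+ox,(v+.5)/s-.5+oy,h); a=.0416; d=P-np.array([.5011,-.2038])
    return d@[np.cos(a),np.sin(a)], d@[-np.sin(a),np.cos(a)]
E
python3 - <<'E'
import pickle; from off import *
f=pickle.load(open("t1.pkl","rb")); print(off(f,657,191,.056,205))
E
```

```text
(np.float64(-0.0032032186665884505), np.float64(-0.10819905922075178))
```

About 3 mm off centre both ways, well within 12 mm. On to the other three.

```bash
python3 - <<'E'
from job import *
for n in ("squat","tall"):
    pick(n)
    w={"squat":.6,"tall":.45}[n]; o=robot.sense()["opening"]
    assert o>w-.1,o
    place(n,(.0015,-.001))
(x,y),_,_=T["middle"]; robot.goto([x,y,.17],[PI,0,SA]); say("next")
f=snap("top","t2"); snap("scene","s2"); im=cv2.convertScaleAbs(cv2.imread("pics/t2.png"),alpha=1.5,beta=20)
cv2.imwrite("pics/c4.png",cv2.resize(im[205:275,293:443],None,fx=5.3,fy=5.3,interpolation=cv2.INTER_CUBIC))
E
```

```text
over t14.31 [0.5696 0.2326 0.17  ] open 1.002 F [-0.5 -0.6 -0.1]
gripped t15.97 [0.5699 0.2335 0.0369] open 0.623 F [0.2 0.5 4.5]
lifted t17.02 [0.5688 0.2326 0.1689] open 0.621 F [ 0.2 -0.5 -2.1]
above bay t18.77 [ 0.5048 -0.2404  0.1703] open 0.618 F [ 0.3  0.  -0.9]
contact True
down t20.55 [ 0.5041 -0.2419  0.0328] open 0.621 F [-1.3 -0.4  4.6]
up t22.04 [ 0.5034 -0.2418  0.169 ] open 0.996 F [-0.7 -0.8  0.1]
over t23.55 [0.576  0.158  0.1696] open 0.998 F [-0.4  0.5 -0.6]
gripped t25.24 [0.5759 0.16   0.0426] open 0.479 F [-0.1 -0.8  3.8]
lifted t26.24 [0.5749 0.1592 0.1689] open 0.481 F [ 0.6 -0.2 -1.5]
above bay t27.51 [ 0.5016 -0.1664  0.1702] open 0.480 F [ 0.1  0.5 -0.9]
contact True
down t29.25 [ 0.501  -0.1679  0.0386] open 0.484 F [-0.9 -0.4  5.1]
up t30.79 [ 0.5004 -0.168   0.1691] open 1.002 F [-0.5 -0.1 -0.5]
next t31.82 [0.58   0.0845 0.1692] open 1.001 F [-0.2 -0.7 -0. ]
```

View pics/c4.png

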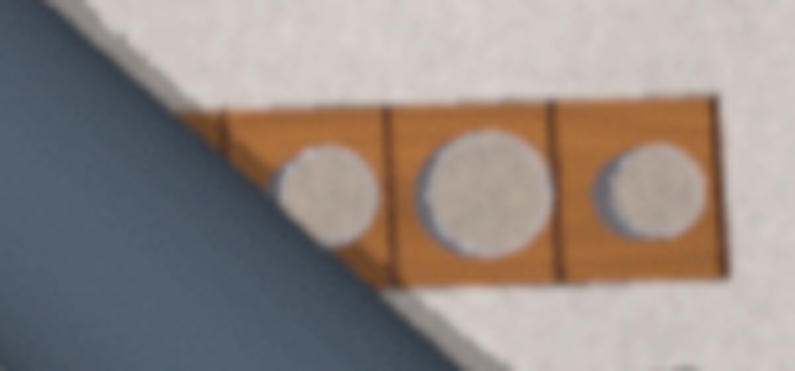

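View pics/s2.png

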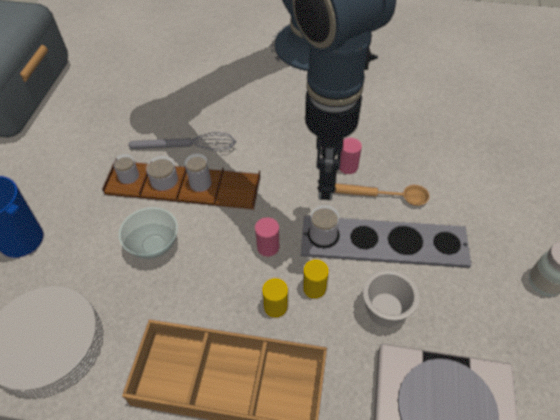

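Three tins stand upright in bays 2–4, with tops at crop (327,195), (487,194) and (657,191). The middle tin is still on its pad at (323,228) in the scene view.

```bash
python3 - <<'E'
from job import *; from off import off
f=pickle.load(open("t2.pkl","rb"))
for u,v,h in((327,195,.076),(487,194,.054),(657,191,.056)): print(off(f,u,v,h,205))
pick("middle"); o=robot.sense()["opening"]; assert o>.48
place("middle",(.0015,-.001))
robot.goto([.6,.2,.25],[PI,0,SA])
f=snap("top","t3"); snap("scene","s3"); say("end"); im=cv2.convertScaleAbs(cv2.imread("pics/t3.png"),alpha=1.5,beta=20)
cv2.imwrite("pics/c5.png",cv2.resize(im[205:275,293:443],None,fx=5.3,fy=5.3,interpolation=cv2.INTER_CUBIC))
E
```

```text
(np.float64(-0.001533950918444801), np.float64(0.038461732730643065))
(np.float64(-0.0021825449986568714), np.float64(-0.03455558741299837))
(np.float64(-0.0032032186665884505), np.float64(-0.10819905922075178))
over t32.17 [0.5801 0.0852 0.17  ] open 1.001 F [-1.  -0.4 -0.8]
gripped t33.84 [0.5806 0.0864 0.0398] open 0.578 F [ 0.3 -0.4  4.6]
lifted t34.87 [0.5794 0.0858 0.1689] open 0.578 F [ 0.2  0.4 -1.4]
above bay t35.67 [ 0.4985 -0.0927  0.1701] open 0.578 F [-1.3  0.8 -1.2]
contact True
down t37.43 [ 0.498  -0.094   0.0357] open 0.573 F [-0.1 -0.6  5.7]
up t38.93 [ 0.4973 -0.0941  0.1691] open 0.998 F [0.2 1.  0.5]
end t40.25 [0.6005 0.1976 0.2492] open 0.994 F [ 0.8  1.1 -0.5]
```

View pics/c5.png

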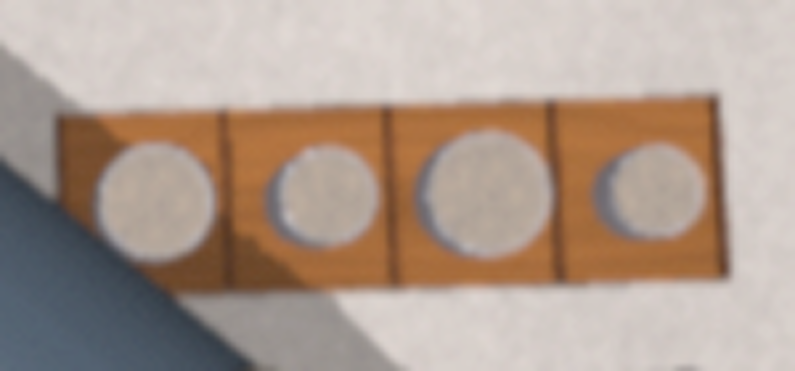

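View pics/s3.png

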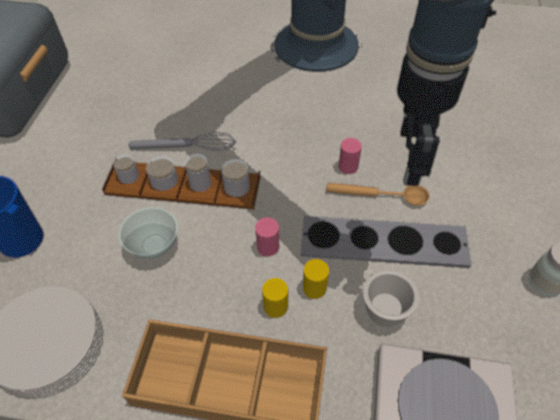

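All four tins stand in the rack, with tops at crop x ≈ 155, 327, 487 and 657. The order from the left is middle, tall, squat, small. The strip's pads are bare.

```bash
python3 - <<'E'
from job import *; from off import off
f=pickle.load(open("t3.pkl","rb")); r=off(f,155,202,.066,205); print(r)
assert abs(r[0])<.007 and abs(r[1]-.111)<.007
robot.close_job()
E
```

```text
(np.float64(-0.0018442684970597343), np.float64(0.11131121667523174))
the job is handed in; nothing more can be done
```

All four tins are now in the wooden rack in reverse order, and the job is handed in. From the left, the strip held small, squat, tall, middle; the rack now holds middle, tall, squat, small. My last clock reading, just before handing in, was about 40 s of the 115 s.

- **Set-down:** each tin was lowered slowly at 20 mm/s until contact, with forces of about 4–6 N, then released.
- **Final pictures:** the tins look upright and each is in its own bay. The gripper was well clear, at 0.25 m.
- **Offsets from bay centre (limit 12 mm):** measured from the top camera, the tins are about 1.5–3 mm off across the rack and 0.3–3 mm off along it. The camera calibration is good to about 2 mm. The small tin is farthest off, about 3 mm both ways.

No check failed. The small disagreement was before any move: tin positions read from the tin tops and from the strip corners differed by up to 3 mm.

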